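Lock the tube clamp with its ring pin

ROBOT

A 6-joint arm with a two-finger parallel gripper is mounted at the origin on the work surface; the furniture and walls round the work are solid. World frame = base frame: x ahead of the robot, y to its left, z up, the work surface at z = 0. Lengths are in m, angles in rad, forces in N, time in s.
With the tool pointing down it reaches from about 0.3 to 0.775 m from the base axis. Payload 14.6 kg.
Tool frame: the origin (TCP) lies at the very end of the fingers, on their centre line; the grasp point (between the pads) lies 19 mm behind it; z points along the fingers, y is the line along which they close (so a half turn about z gives the same grasp; the last joint's range is limited). The gripper opens to 94 mm and grips with 3 to 60 N. Pads are 16 mm wide; open, the fingers measure 119 mm over their backs; the gripper's body (75 mm by 177 mm) begins 78 mm behind the grasp point.
Start: joints at [-1.307, 0.3, 1.521, -0, 1.321, -0.067], TCP at [0.179, -0.52, 0.205] pointing down, gripper open.
Joint ranges: [-3.03, 3.03], [-0.79, 2.21], [0.23, 2.52], [-1.04, 4.18], [0, 3.07], [-2.55, 2.55]. Speed limits (rad/s): [2.22, 2.22, 2.57, 3.14, 3.14, 3.14].

INTERFACE

Orientations are given as a rotation vector (axis times angle).
In Python, from rig import arm gives the robot as it stands.
- The arm moves only by the tool send_rows, never from a script. Its argument "increments" is a list of rows, each a list of 7 numbers: the shift along the world's x, y, z in mm, then the turn, a rotation vector about the world's x, y, z in degrees, then the opening, from 0 (shut) to 1 (fully open). A call has 1 to 10 rows; each row shifts and turns the commanded pose from where the row before left it; what a row does not reach is not made up. A row lasts 1/8 s, in which the tool goes at most 62.5 mm and 10.7 degrees, less where a joint would pass 70% of its speed; a pose out of reach is approached as far as the arm can. A call is refused whole if a number of a shift passes 62.5 or a number of a turn 10.7, either way. A call with a gripper value outside its range is refused whole. The fingers move at their own pace and stop on an object; "force" is the grip in N (left out, the last holds). Time passes only in rows, so rows that do not move let the fingers close. It gives the time, the measured TCP pose, the force, the opening and the grip force at its end, in the units of the state.
- arm.read_state(): the state, without advancing time (a new reading comes with each control period).
- arm.camera(name): name is "scene" or "top" or "wrist"; returns the picture (384x512x3 uint8, blue, green, red); there is no depth.
- arm.camera_info(name): a dict with "intrinsics" (3x3 intrinsics, pixels), "k1" (the pictures are not rectified: a ray, as slopes to the right and down, at radius r is drawn at 1 + k1 r^2 times it, then the intrinsics apply), "xyz" and "orientation" of the camera in the world. Camera axes: x right, y down, z forward; pixel columns grow to the right and rows downward; lengths in m; the calibration is good to about 2 mm. A picture is of the moment at which its call begins: read the wrist's pose just before it. camera_info takes no time and is no camera call; for the wrist camera it gives the pose at the moment of the call.
- arm.job_done(): hands the job in; it is judged then, once.
Trained networks look in the newest picture that a camera, given by its name, has taken for a name from the list of things; names that differ only in an ending like _2 or _b are one class to them, and where a whole thing is asked for, a point or a joint stands for the part that bears it (a point fixed in the world has none). Each returns a list of dicts, best first, with "score" (0 to 1); they miss things now and then, are a little off and sometimes report something else, mostly with a low value. They report only what shows in the picture. A call takes as long as a camera call.
- arm.search_frame(camera, name): "extent" ([left, top, width, height] in pixels, round what is visible of it).
- arm.mark_of(camera, name): "uv" ([column, row] in pixels: a listed point, or the origin of a listed thing).
The state is a dict: "clock": time; "joint_pos": joint angles; "joint_velocities": joint speeds; "tau": joint torques, N m; "eef_pos": TCP position; "ee_rot": TCP orientation; "force": force on the tool from outside, world axes, zero at the start; "wrist_torque": the same for the moment, N m; "finger_gap": opening from 0.0 (shut) to 1.0 (fully open); "grip_force": force on a finger pad.
Only numpy, scipy, OpenCV 4.12 (cv2) and the standard library are available. Lean on these libraries where they do the work, as an engineer would, in place of code of your own. Each camera call takes 0.05 s, during which the arm holds its last target. There are 200 camera calls.

TASK

Lock the closed tube clamp: take the square lock pin by its red grip from the grey rest, feel for the square hole in the height-adjusted steel lug and push the pin gently through it until its red flange sits flush against the lug. Then flip the pin's sprung ring down over the round pin nose until it snaps behind the nose and stays there by itself. Never force the pin or the ring, and leave the tools and supplies around the work where they are.

Things in the scene. Friction and masses are not known exactly. Their poses are not given: they have to be found in the camera images.
- lug_face (a point): On the near face of the upright steel lug of the fixed clamp jig, mid-width, 77 mm up. x level into the lug (the way the pin goes), z up. Lug: 28 mm thick (x), 24 mm wide (y), through hole 11.6 mm square, centred across. The lug is rigid but screw-adjusted: the hole's centre is 7 mm below to 7 mm above this point, NOT measured; find it by feel or sight. Lug reaches 18 mm above its hole.
- jig: Blue jig, plate 135 x 176 x 12 mm, fixed; origin on the table straight under lug_face, axes as there; plate from x -50 to 85, y -40 to 136 mm. Its yellow clamp bar lies closed round the lug (x -12 to 40 mm), top 61 mm high, and runs along +y over the clamped tube. Tube: x -109 to 69, y 47 to 81 mm, top 54 mm high. Nothing stands higher than the lug.
- pin: Loose lock pin, 0.12 kg, level in the notch of a fixed grey rest, axis 45 mm up, nose away to the robot's right. Origin on the axis at the front face of the red flange (to end flush on the lug). x along the steel shank to the nose, z up. Shank 10 mm square to x = 44 mm, 8.4 mm to 51, ball nose radius 4 centred at 54. Flange 30 (y) x 16 (z) mm, x -12 to 0. Rest 32 mm wide, 48 high: lift 20 mm to clear.
- pin_grip (a point): Middle of the pin's red grip, 27 mm behind the flange's front face, on the axis; frame as the pin's. The grip is 14 mm wide (y), 16 mm high, 29 mm long: pinch it from above, fingers across y, with about 40 N so that the pin does not swivel when its nose touches.
- ring (a joint): Ring angle. 0 to 0.1: open, leaning 54 degrees up over the shank, on a light spring; grows as flipped down to the nose. At 0.95 its cross wire (5 mm, 65 mm from the hinge) stands before the ball nose and must stretch 1.3 mm: press 4 to 8 N. Beyond it snaps under the ball and rests at 0.97 to 1.02; stop 1.055. Let go earlier, it springs open. A closed ring will not pass the lug: pin first.
- ring_tab (a point): Middle of the ring's flat steel tab: 22 mm long, 26 wide, 3 thick. The ring is a wire U 41 mm wide, hinged across the flange on the pin's axis, 6 mm behind its front face; tab 77 mm from the hinge. Press the tab from above, on its outer half, following it down in its arc. Closed, it lies about 5 mm below the pin's axis, 71 mm ahead of the flange face.
- glue_bottle: White glue bottle with blue nozzle, 36 mm round, 106 mm high, standing; origin at the middle of its foot. Bystander.
- screwdriver: Small screwdriver with orange handle, 164 mm long along y, lying; origin underneath its middle. Bystander.
- screw_dish: Small round metal dish of screws, 68 mm round, 18 mm high; origin at the middle of its underside. Bystander.

How it is judged:
On the way, in this order (a step that is already met when the one before it is completed fails the run):
1. the pin is through the lug with its flange home against the lug, the ring still open (x of pin in the frame of lug_face above -0.0015 m and y of pin in the frame of lug_face between -0.0025 and 0.0025 m and z of pin in the frame of lug_face between -0.009 and 0.009 m and angle between the x axis of pin and the x axis of lug_face, either way round below 0.1 rad and value of joint ring below 0.8 rad), for 0.2 s.
2. the ring is snapped down past the pin's nose (value of joint ring above 0.965 rad), for 0.2 s.
At the end, for the whole second after the job is handed in: The pin is through the lug's hole with its flange still within 4 mm of the lug's face (a little play is fine) and its axis within 0.1 rad of the hole's, the ring is snapped behind the nose (joint above 0.965) and stays there by itself, and all is let go and at rest (x of pin in the frame of lug_face above -0.004 m and y of pin in the frame of lug_face between -0.0025 and 0.0025 m and z of pin in the frame of lug_face between -0.009 and 0.009 m and angle between the x axis of pin and the x axis of lug_face, either way round below 0.1 rad and value of joint ring above 0.965 rad and linear speed of pin below 0.02 m/s); the robot touches nothing.
It fails at once if the pin is forced on its way in: more than 25 N between the pin and the jig while the pin is not yet home and the ring is still up (contact force between pin and jig above 25 N and value of joint ring below 0.2 rad and x of pin in the frame of lug_face below -0.002 m).
It fails at once if the ring is forced: more than 40 N between the pin with its ring and the jig (contact force between pin and jig above 40 N).
It fails at once if a bystander (glue bottle, screwdriver, screw dish) is moved more than 15 mm (distance of any of glue_bottle, screwdriver, screw_dish from where it was at the start of the episode above 0.015 m).
It also fails if it takes over 72 s, if anything falls off the work surface, if the arm or the gripper's body presses on something with over 40 N, if the wrist force passes 120 N, or if a joint passes its speed limit or range.

## Working session

There is one attempt and no reset: what is moved stays moved. The work goes in short steps, Python scripts to look and compute and a tool call to move; the robot and the scene stay as the last step left them, time stands still between calls to the robot, and variables do not carry over. Pictures are saved under pics/ and viewed, at most 10 in all, crops included, and the job is handed in when it is done.

Besides the shell and the picture viewer there is one more tool, called after "Call:" as name([rows], argument=value, ...), one row to a line, values as JSON. send_rows: Moves the arm, as the interface text tells. Its arguments: {"type":"object","properties":{"increments":{"type":"array"},"force":{"type":"number"}},"required":["increments"]}

```bash
mkdir -p pics
cat > h.py <<'E'
import numpy as np, cv2
from scipy.spatial.transform import Rotation as R
from scipy.optimize import least_squares
from rig import arm
def rotm(o):
    o=np.array(o,float)
    return o if o.shape==(3,3) else R.from_rotvec(o).as_matrix()
def project(info,P):
    K=np.array(info["intrinsics"]);p=(np.atleast_2d(P)-info["xyz"])@rotm(info["orientation"])
    s=p[:,:2]/p[:,2:];s=s*(1+info["k1"]*(s**2).sum(1,keepdims=True))
    return s@K[:2,:2].T+K[:2,2]
def ray(info,uv):
    K=np.array(info["intrinsics"]);d=np.array([(uv[0]-K[0,2])/K[0,0],(uv[1]-K[1,2])/K[1,1]]);s=d.copy()
    for _ in range(20): s=d/(1+info["k1"]*(s@s))
    v=rotm(info["orientation"])@np.array([s[0],s[1],1]);return np.array(info["xyz"]),v/np.linalg.norm(v)
def onz(info,uv,z):
    o,v=ray(info,uv);return o+v*(z-o[2])/v[2]
def tri(obs):
    A=0;b=0
    for i,uv in obs:
        o,v=ray(i,uv);M=np.eye(3)-np.outer(v,v);A=A+M;b=b+M@o
    p=np.linalg.solve(A,b);return p,[np.round(project(i,p)[0]-uv,1) for i,uv in obs]
E
python3 - <<'E'
from h import *
np.set_printoptions(precision=4,suppress=True)
print(arm.read_state())
for c in ["scene","top","wrist"]:
    im=arm.camera(c);cv2.imwrite(f"pics/{c}0.png",im);i=arm.camera_info(c);print(c,i)
    for n in ["lug_face","jig","pin","pin_grip","ring_tab","glue_bottle","screwdriver","screw_dish"]:
        r=arm.mark_of(c,n);print(n,[(np.round(q["uv"],1),round(q["score"],2)) for q in r[:2]])
a=[cv2.imread(f"pics/{c}0.png") for c in["scene","top"]]
cv2.imwrite("pics/a.png",cv2.resize(np.vstack(a),(400*1,600)))
E
```

```text
{'clock': 0.0, 'joint_pos': array([-1.3066,  0.3004,  1.5216, -0.    ,  1.3207, -0.0666]), 'joint_velocities': array([ 0.0014, -0.0016,  0.0004, -0.0002, -0.0007, -0.0013]), 'tau': array([ -0.0006, -53.1806, -35.2738,   0.0708,   0.0244,  -0.0001]), 'eef_pos': array([ 0.1785, -0.5199,  0.2049]), 'ee_rot': array([-3.0976, -0.517 ,  0.0002]), 'force': array([0.6894, 0.4872, 0.0992]), 'wrist_torque': array([ 0.0084, -0.0132, -0.0532]), 'grip_force': 0.0, 'finger_gap': 1.000671656493403}
scene {'intrinsics': array([[476.3197,   0.    , 257.6146],
       [  0.    , 476.3197, 185.5893],
       [  0.    ,   0.    ,   1.    ]]), 'k1': -0.14896900741240404, 'xyz': array([0.1038, 0.679 , 0.8887]), 'orientation': array([-0.6029,  2.6559, -1.2004])}
lug_face [(array([287.5, 181.2]), 0.85)]
jig [(array([284.7, 203.5]), 0.8), (array([216.4, 281.3]), 0.72)]
pin [(array([274.4, 141.5]), 0.5), (array([284.9, 202.5]), 0.42)]
pin_grip [(array([268.8, 143.9]), 0.51)]
ring_tab [(array([275.7, 117. ]), 0.5)]
glue_bottle [(array([213.6, 225.7]), 0.86)]
screwdriver [(array([215.1, 280.9]), 0.58), (array([28
[... 365 characters left out ...]
rray([203.2, 219.6]), 0.47)]
jig [(array([269.5, 219.1]), 0.94)]
pin [(array([324.1, 176.8]), 0.72)]
pin_grip [(array([322.6, 178.6]), 0.61), (array([200. , 217.6]), 0.41)]
ring_tab [(array([343.2, 178.8]), 0.51)]
glue_bottle [(array([220. , 176.9]), 0.51)]
screwdriver [(array([171.2, 212.1]), 0.77)]
screw_dish [(array([201.8, 217.5]), 0.58)]
wrist {'intrinsics': array([[265.6733,   0.    , 253.6674],
       [  0.    , 265.6733, 193.9257],
       [  0.    ,   0.    ,   1.    ]]), 'k1': -0.06399751030840496, 'xyz': array([ 0.2559, -0.4939,  0.3854]), 'orientation': array([ 2.3635, -1.6862, -0.237 ])}
lug_face []
jig []
pin []
pin_grip []
ring_tab []
glue_bottle []
screwdriver []
screw_dish []
```

View pics/scene0.png

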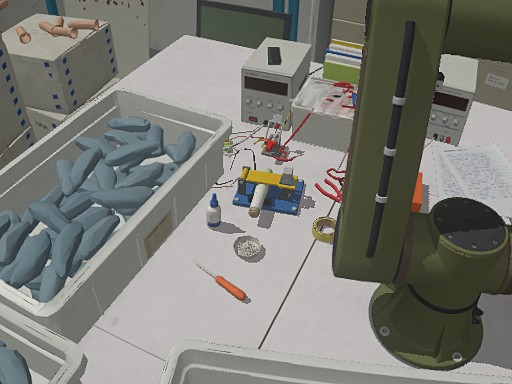

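View pics/top0.png

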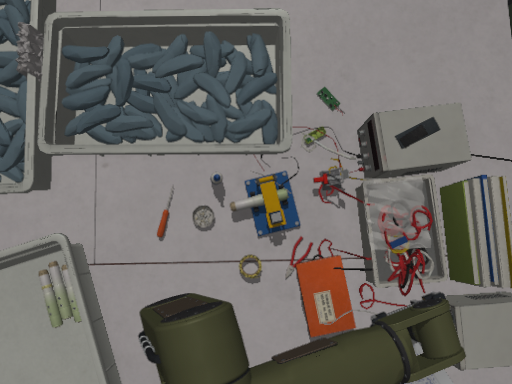

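The scene picture shows the jig at (270,190) with the pin on its rest at about (274,143). In the top picture the jig is at (272,205), with the lug at (277,217) and the red pin at (325,182).

Run:
```python
from h import *
np.set_printoptions(precision=4,suppress=True)
s=cv2.imread("pics/scene0.png");t=cv2.imread("pics/top0.png")
I={c:arm.camera_info(c) for c in["scene","top"]}
for n,a,b in[("lug",(287.5,181.2),(271.9,215.5)),("pin",(274.4,141.5),(324.1,176.8)),("grip",(268.8,143.9),(322.6,178.6)),("tab",(275.7,117),(343.2,178.8)),("glue",(213.6,225.7),(220,176.9)),("sd",(215.1,280.9),(171.2,212.1)),("dish",(246.2,249.3),(201.8,217.5)),("jig",(284.7,203.5),(269.5,219.1))]:
    print(n,*tri([(I["scene"],a),(I["top"],b)]))
f=lambda im,x,y,w,h,k:cv2.resize(im[y:y+h,x:x+w],None,fx=k,fy=k,interpolation=cv2.INTER_CUBIC)
cv2.imwrite("pics/c0.png",np.vstack([f(s,215,110,130,75,4)[:, :520],f(t,230,150,130,75,4)]))
```

```text
lug [ 0.433  -0.2204  0.0611] [array([-2.7, -0.4]), array([0.8, 2.4])]
pin [ 0.5434 -0.3811  0.0503] [array([-3.2, -0.5]), array([1.1, 3. ])]
grip [ 0.5482 -0.3747  0.0423] [array([-0.1, -0. ]), array([0. , 0.1])]
tab [ 0.5425 -0.421   0.1114] [array([1.9, 0.2]), array([-0.7, -1.9])]
glue [ 0.5678 -0.0617 -0.023 ] [array([-1. , -0.2]), array([0.3, 0.8])]
sd [ 0.4671  0.0956 -0.018 ] [array([2.3, 0.3]), array([-0.7, -1.6])]
dish [ 0.4415 -0.0052  0.0048] [array([-0.1, -0. ]), array([0. , 0.1])]
jig [ 0.4299 -0.2144 -0.015 ] [array([-1.2, -0.1]), array([0.4, 1. ])]
```

View pics/c0.png

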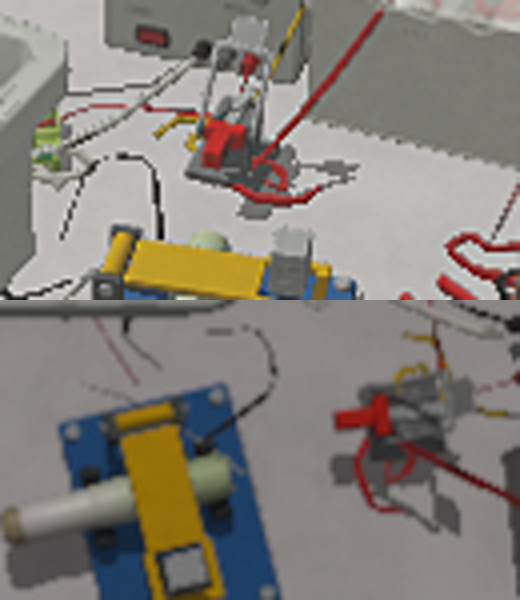

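Call:
send_rows([
  [20,50,20,0,0,10,1],
  [20,50,20,0,0,10,1],
  [20,50,20,0,0,10,1],
  [44,5,0,0,0,10,1],
  [44,5,0,0,0,10,1],
  [44,5,0,0,0,10,1],
  [44,5,0,0,0,10,1],
  [44,0,0,0,0,0,1],
  [44,0,0,0,0,0,1],
  [40,0,0,0,0,0,1],
])

```text
clock: 2.6
eef_pos: [0.5441, -0.3499, 0.2653]
ee_rot: [-2.241, -2.201, -0.0]
force: [-1.0, 0.4, 0.1]
finger_gap: 1.004
grip_force: 0.0
```

Run:
```python
from h import *
np.set_printoptions(precision=4,suppress=True)
s=arm.read_state();print(s["clock"],s["eef_pos"],s["ee_rot"],R.from_rotvec(s["ee_rot"]).as_matrix(),s["joint_pos"])
i=arm.camera_info("wrist");im=arm.camera("wrist");cv2.imwrite("pics/w1.png",im);print(i)
for n in ["pin","pin_grip","ring_tab","lug_face"]:
    r=arm.mark_of("wrist",n);print(n,[(np.round(q["uv"],1),round(q["score"],2)) for q in r[:2]])
```

```text
2.6 [ 0.5441 -0.3499  0.2653] [-2.2413 -2.2013 -0.    ] [[ 0.018   0.9998 -0.    ]
 [ 0.9998 -0.018   0.0001]
 [ 0.0001 -0.     -1.    ]] [-0.6281  0.4922  1.1195  0.      1.53   -0.6101]
{'intrinsics': array([[265.6733,   0.    , 253.6674],
       [  0.    , 265.6733, 193.9257],
       [  0.    ,   0.    ,   1.    ]]), 'k1': -0.06399751030840496, 'xyz': array([ 0.5466, -0.2692,  0.4452]), 'orientation': array([ 2.8606, -0.0247, -0.0039])}
pin [(array([258.3, 198.1]), 0.79)]
pin_grip [(array([254.7, 183.4]), 0.78)]
ring_tab [(array([260.8, 238.3]), 0.68)]
lug_face [(array([162.2,  76.5]), 0.77)]
```

View pics/w1.png

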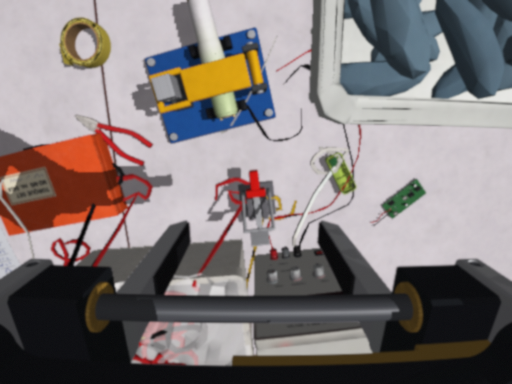

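The wrist picture shows the pin grip at (255,175), its tab at (262,238), the lug top at (167,88), and the blue plate corners near (143,68), (255,28), (275,110) and (170,142).

```bash
cat >> h.py <<'E'
def blob(im,kind,box=None):
    h=cv2.cvtColor(im,cv2.COLOR_BGR2HSV);H,S,V=cv2.split(h)
    m={"blue":(H>100)&(H<125)&(S>120),"red":((H<6)|(H>174))&(S>170)&(V>60)}[kind]
    m=m.astype(np.uint8)
    if box: z=np.zeros_like(m);x,y,w,hh=box;z[y:y+hh,x:x+w]=1;m*=z
    if kind=="red": m=cv2.morphologyEx(m,cv2.MORPH_OPEN,np.ones((4,4)))
    n,l,st,c=cv2.connectedComponentsWithStats(m)
    if kind=="red": m=(l==1+st[1:,4].argmax()).astype(np.uint8)
    return np.argwhere(m)[:,::-1].astype(float)
E
python3 - <<'E'
from h import *
np.set_printoptions(precision=4,suppress=True)
im=cv2.imread("pics/w1.png");i=arm.camera_info("wrist")
b=blob(im,"blue",(135,20,150,130));P=np.array([onz(i,u,.012)[:2] for u in b])*1000
r=cv2.minAreaRect(P.astype(np.float32));print("plate",r,cv2.boxPoints(r))
b=blob(im,"red",(235,160,45,45));print(len(b),b.min(0),b.max(0));P=np.array([onz(i,u,.053)[:2] for u in b])*1000
r=cv2.minAreaRect(P.astype(np.float32));print("red",r,cv2.boxPoints(r))
for n,u,z in[("pin",(258.3,198.1),.045),("grip",(254.7,183.4),.045),("tab",(260.8,238.3),.107),("lug",(162.2,76.5),.077)]:print(n,onz(i,u,z))
E
```

```text
plate ((478.9648742675781, -222.35572814941406), (173.10279846191406, 132.16441345214844), 12.53433895111084) [[ 380.1349 -176.6323]
 [ 408.8178 -305.6467]
 [ 577.7949 -268.0792]
 [ 549.1119 -139.0647]]
293 [247. 173.] [265. 198.]
red ((546.3477783203125, -369.6163024902344), (39.278900146484375, 27.753461837768555), 89.0060043334961) [[ 532.1324 -389.0121]
 [ 559.8817 -389.4935]
 [ 560.5631 -350.2205]
 [ 532.8138 -349.7391]]
pin [ 0.5497 -0.3919  0.045 ]
grip [ 0.5444 -0.368   0.045 ]
tab [ 0.5516 -0.4317  0.107 ]
lug [ 0.4262 -0.2143  0.077 ]
```

Call:
send_rows([
  [1,-8,-40,0,0,0,1],
  [1,-8,-40,0,0,0,1],
  [0,0,-40,0,0,0,1],
  [0,0,-20,0,0,0,1],
  [0,0,0,0,0,0,1],
])

```text
clock: 3.48
eef_pos: [0.5434, -0.3662, 0.1248]
ee_rot: [-2.241, -2.199, 0.001]
force: [-1.0, 0.1, 0.5]
finger_gap: 0.998
grip_force: 0.0
```

Run:
```python
from h import *
np.set_printoptions(precision=4,suppress=True)
i=arm.camera_info("wrist");im=arm.camera("wrist");cv2.imwrite("pics/w2.png",im);print(i["xyz"])
for n,z in [("pin",.045),("pin_grip",.045),("ring_tab",.107)]:
    r=arm.mark_of("wrist",n);print(n,[(np.round(q["uv"],1),round(q["score"],2),onz(i,q["uv"],z)) for q in r[:1]])
b=blob(im,"red",(205,110,120,120));print(len(b),b.min(0),b.max(0));P=np.array([onz(i,u,.053)[:2] for u in b])*1000
r=cv2.minAreaRect(P.astype(np.float32));print("red",r,cv2.boxPoints(r))
cv2.imwrite("pics/w2c.png",cv2.resize(im[90:290,160:360],None,fx=3,fy=3,interpolation=cv2.INTER_CUBIC))
```

```text
[ 0.5463 -0.2857  0.3048]
pin [(array([260.9, 221. ]), 0.58, array([ 0.5514, -0.39  ,  0.045 ]))]
pin_grip [(array([252.1, 197.2]), 0.62, array([ 0.5427, -0.3638,  0.045 ]))]
ring_tab [(array([266.9, 291.5]), 0.63, array([ 0.5548, -0.4315,  0.107 ]))]
733 [243. 183.] [272. 223.]
red ((548.12451171875, -367.9810791015625), (41.90678405761719, 29.49405288696289), 89.00814819335938) [[ 533.017  -388.6761]
 [ 562.5066 -389.1866]
 [ 563.2321 -347.2861]
 [ 533.7424 -346.7755]]
```

View pics/w2c.png

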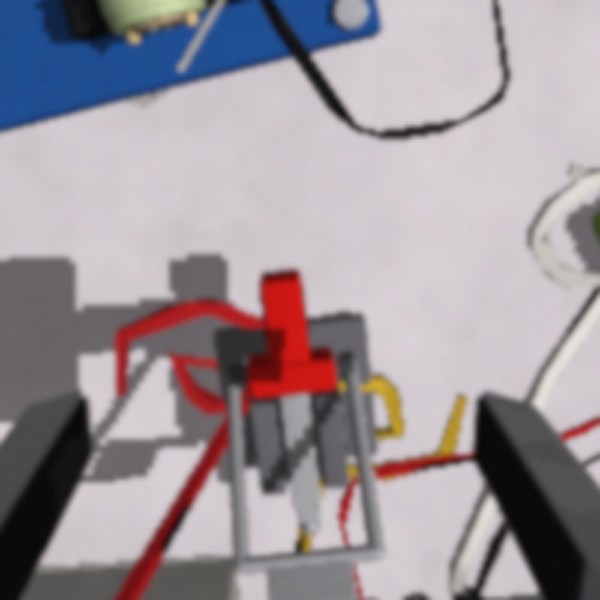

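```bash
cat >> h.py <<'E'
from scipy.optimize import minimize
def box(x0,x1,y0,y1,z0,z1): return np.array([[a,b,c] for a in(x0,x1) for b in(y0,y1) for c in(z0,z1)],float)/1000
PINRED=[box(-12,0,-15,15,-8,8),box(-41.5,-12,-7,7,-8,8)]
def place(P,x,y,z,yaw,pitch=0):  # x axis at yaw from world -y (yaw=0 -> -y)
    return P@(R.from_euler("z",yaw-90,degrees=True).as_matrix()).T+[x,y,z]
def sil(info,boxes,pose,shape,k,off):
    m=np.zeros(shape,np.uint8)
    for b in boxes:
        u=(project(info,place(b,*pose))-off+.5)*k-.5
        cv2.fillConvexPoly(m,cv2.convexHull(np.round(u*16).astype(np.int32)),1,cv2.LINE_8,4)
    return m
def fit(info,boxes,obs,k,off,x0,free):
    x0=np.array(x0,float)
    def full(v): q=x0.copy();q[free]+=v;return q
    sc=np.array([.01,.01,.01,10])[free]
    f=lambda v:-( lambda a:(a&obs).sum()/max(1,(a|obs).sum()))(sil(info,boxes,full(v*sc),obs.shape,k,off))
    r=minimize(f,np.zeros(len(free)),method="Nelder-Mead",options=dict(initial_simplex=np.vstack([np.zeros(len(free)),np.eye(len(free))*.7]),xatol=1e-3,fatol=1e-4,maxiter=400))
    return full(r.x*sc),-r.fun
E
python3 - <<'E'
from h import *
np.set_printoptions(precision=4,suppress=True)
im=cv2.imread("pics/w2.png");i=arm.camera_info("wrist")
u=cv2.resize(im[160:250,220:300],None,fx=6,fy=6,interpolation=cv2.INTER_CUBIC)
b=blob(u,"red").astype(int);m=np.zeros(u.shape[:2],np.uint8);m[b[:,1],b[:,0]]=1
for z in(.045,):
  for y0 in(0,10):print(fit(i,PINRED,m,6,np.array([220,160]),[.549,-.39,z,y0],[0,1,3]))
E
```

```text
(array([ 0.5495, -0.3901,  0.045 ,  5.1183]), np.float64(0.7415616276118772))
(array([ 0.5495, -0.3895,  0.045 ,  5.0871]), np.float64(0.7413482132792244))
```

Run:
```python
from h import *
np.set_printoptions(precision=4,suppress=True)
im=cv2.imread("pics/w2.png");i=arm.camera_info("wrist")
off=np.array([220,160]);u=cv2.resize(im[160:250,220:300],None,fx=6,fy=6,interpolation=cv2.INTER_CUBIC)
B,G,Rr=[u[...,k].astype(int) for k in range(3)]
m=((Rr>90)&(Rr>2.2*G)&(Rr>2.2*B)).astype(np.uint8)
m=cv2.morphologyEx(m,cv2.MORPH_OPEN,np.ones((45,45)))
for y0 in(0,10):p,s=fit(i,PINRED,m,6,off,[.549,-.39,.045,y0],[0,1,3]);print(p,s)
a=sil(i,PINRED,p,m.shape,6,off);o=u.copy();o[...,0][a>0]=255;o2=u.copy();o2[m>0]=(0,255,0)
cv2.imwrite("pics/f.png",np.hstack([o,o2])[:, :960][:540:])
print(m.sum(),a.sum(),(m&a).sum(),[np.argwhere(q).min(0) for q in(m,a)],[np.argwhere(q).max(0) for q in(m,a)])
```

```text
[ 0.5497 -0.3899  0.045   5.0282] 0.8145734020819145
[ 0.5498 -0.3899  0.045   5.2096] 0.8148112105877774
25146 30801 25119 [array([131, 140]), array([116, 134])] [array([378, 311]), array([385, 316])]
```

```bash
python3 -c "
import cv2;a=cv2.imread('pics/f.png');cv2.imwrite('pics/f2.png',cv2.resize(a,(800,450)))"
```

```text
(no output)
```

View pics/f2.png

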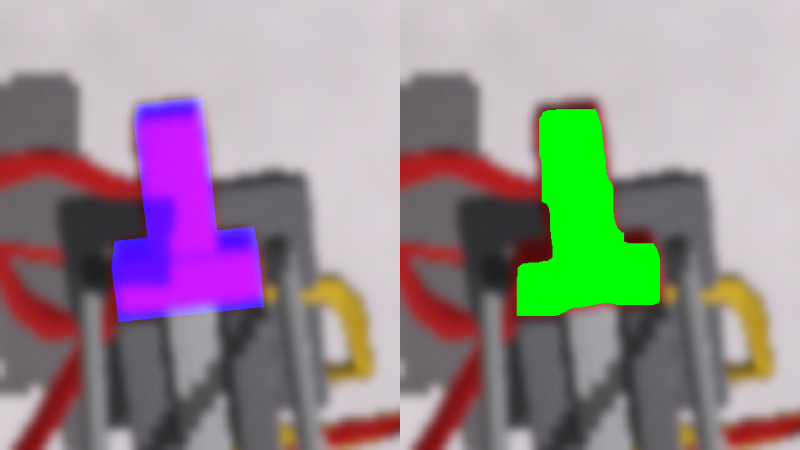

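Run:
```python
from h import *
np.set_printoptions(precision=4,suppress=True)
i=arm.camera_info("wrist")
for c in[(340,316),(362,318),(370,450),(335,490),(225,335),(275,490),(262,395),(318,395)]:
    u=(160+c[0]/3,90+c[1]/3)
    for z in(.048,.006):
        P=onz(i,u,z);d=P-[.5497,-.3897,.045];q=R.from_euler("z",5.1-90,degrees=True).as_matrix().T@d*1000;print(c,z,q)
im=cv2.imread("pics/w2.png");cv2.imwrite("pics/r.png",cv2.resize(im[180:270,225:300],None,fx=6.6,fy=6.6,interpolation=cv2.INTER_LANCZOS4))
```

```text
(340, 316) 0.048 [-25.4555  18.765    3.    ]
(340, 316) 0.006 [-12.7472  20.7364 -39.    ]
(362, 318) 0.048 [-23.9487  26.1365   3.    ]
(362, 318) 0.006 [-10.9961  29.3031 -39.    ]
(370, 450) 0.048 [25.4761 25.1766  3.    ]
(370, 450) 0.006 [ 46.4422  28.1876 -39.    ]
(335, 490) 0.048 [40.0524 11.3494  3.    ]
(335, 490) 0.006 [ 63.3819  12.1185 -39.    ]
(225, 335) 0.048 [-22.9211 -20.8551   3.    ]
(225, 335) 0.006 [ -9.8019 -25.3074 -39.    ]
(275, 490) 0.048 [ 37.6869 -10.3187   3.    ]
(275, 490) 0.006 [ 60.6329 -13.0627 -39.    ]
(262, 395) 0.048 [  0.2976 -10.7914   3.    ]
(262, 395) 0.006 [ 17.1814 -13.6121 -39.    ]
(318, 395) 0.048 [2.3998 8.6552 3.    ]
(318, 395) 0.006 [ 19.6244   8.9875 -39.    ]
```

View pics/r.png

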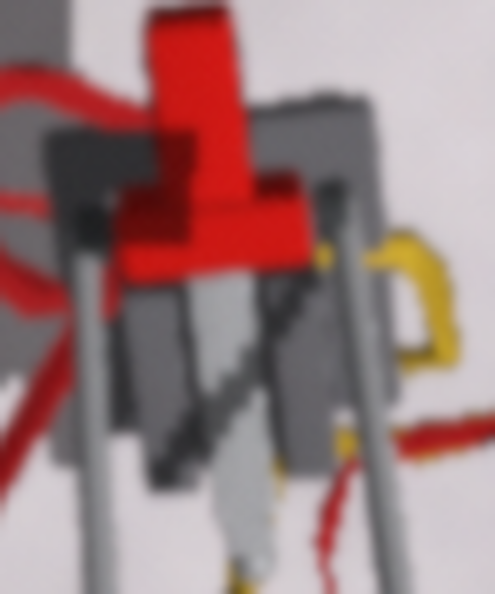

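Call:
send_rows([
  [2,2,-25,0,0,3,1],
  [2,1,-25,0,0,3,1],
  [0,0,-25,0,0,0,1],
  [0,0,-15,0,0,0,1],
  [0,0,-5,0,0,0,1],
  [0,0,0,0,0,0,0.3],
  [0,0,0,0,0,0,0.05],
  [0,0,0,0,0,0,0.05],
  [0,0,0,0,0,0,0.05],
  [0,0,0,0,0,0,0.05],
], force=40)

```text
clock: 4.92
eef_pos: [0.5486, -0.3632, 0.0305]
ee_rot: [2.123, 2.315, -0.0]
force: [0.2, -0.9, 1.1]
finger_gap: 0.505
grip_force: 0.0
```

Run:
```python
from h import *
s=arm.read_state();print(s)
im=arm.camera("wrist");cv2.imwrite("pics/w3.png",im)
```

```text
{'clock': 4.925, 'joint_pos': array([-6.40411495e-01,  7.13198366e-01,  1.33206331e+00, -1.63715106e-05,
        1.09620194e+00, -7.26850985e-01]), 'joint_velocities': array([ 0.00032395, -0.00013315, -0.00047694, -0.00012021,  0.00247016,
        0.00017983]), 'tau': array([-4.84531956e-04, -7.12455940e+01, -3.16129410e+01,  4.00373584e-02,
        6.32471172e-02,  1.50811952e-04]), 'eef_pos': array([ 0.54864437, -0.36320127,  0.03054787]), 'ee_rot': array([ 2.12329035e+00,  2.31525951e+00, -2.16432152e-06]), 'force': array([ 0.22736546, -0.94667371,  1.05805447]), 'wrist_torque': array([-0.009091  , -0.10917607, -0.0157956 ]), 'grip_force': 0.0, 'finger_gap': 0.5052697686828949}
```

Call:
send_rows([
  [0,0,0,0,0,0,0.05],
  [0,0,0,0,0,0,0.05],
  [0,0,0,0,0,0,0.05],
  [0,0,0,0,0,0,0.05],
  [0,0,0,0,0,0,0.05],
  [0,0,0,0,0,0,0.05],
])

```text
clock: 5.72
eef_pos: [0.5482, -0.3632, 0.0303]
ee_rot: [-2.123, -2.314, 0.001]
force: [-5.1, 0.3, 1.3]
finger_gap: 0.151
grip_force: 39.1
```

Run:
```python
from h import *
s=arm.read_state();print(s["force"],s["wrist_torque"],s["grip_force"],s["finger_gap"])
```

```text
[-5.08225741  0.33229464  1.30989381] [-0.13599382  0.94558507 -0.11680501] 39.0681517124176 0.15089493130368312
```

Call:
send_rows([
  [0,0,10,0,0,0,0.05],
  [0,0,20,0,0,0,0.05],
  [0,0,30,0,0,0,0.05],
  [0,0,40,0,0,0,0.05],
  [-12,23,0,0,0,2.5,0.05],
  [-12,25,0,0,0,2.5,0.05],
  [-12,25,0,0,0,2.5,0.05],
  [-12,20,0,0,0,0,0.05],
  [0,0,0,0,0,0,0.05],
  [0,0,0,0,0,0,0.05],
])

```text
clock: 6.98
eef_pos: [0.5013, -0.2708, 0.1315]
ee_rot: [1.966, 2.448, 0.0]
force: [-0.2, -0.4, -1.5]
finger_gap: 0.146
grip_force: 39.1
```

Run:
```python
from h import *
np.set_printoptions(precision=4,suppress=True)
s=arm.read_state();print(s["force"],s["wrist_torque"],s["grip_force"],s["finger_gap"],s["eef_pos"])
q=R.from_rotvec(s["ee_rot"]).as_matrix();print("yaw",np.degrees(np.arctan2(q[1,1],q[0,1])))
i=arm.camera_info("wrist");im=arm.camera("wrist");cv2.imwrite("pics/w4.png",im);print(i["xyz"])
for n,z in [("lug_face",.077),("jig",.0),("ring_tab",.19)]:
    r=arm.mark_of("wrist",n);print(n,[(np.round(q["uv"],1),round(q["score"],2),onz(i,q["uv"],z)) for q in r[:1]])
b=blob(im,"blue",(0,0,420,300))
P=np.array([onz(i,u,.012)[:2] for u in b])*1000;r=cv2.minAreaRect(P.astype(np.float32));print("plate",r)
cv2.imwrite("pics/w4b.png",cv2.resize(im,(800,600),interpolation=cv2.INTER_CUBIC))
```

```text
[-0.2491 -0.3514 -1.4906] [-0.0188 -0.0952  0.0044] 39.111753702163696 0.14591233246444563 [ 0.5013 -0.2708  0.1315]
yaw 12.455501819715478
[ 0.4847 -0.1918  0.3114]
lug_face [(array([185.2, 131.7]), 0.76, array([ 0.4296, -0.2161,  0.077 ]))]
jig [(array([201.5, 129.4]), 0.57, array([ 0.4294, -0.2176,  0.    ]))]
ring_tab [(array([255.4, 273.1]), 0.44, array([ 0.5026, -0.2681,  0.19  ]))]
plate ((487.02618408203125, -179.95700073242188), (203.15713500976562, 210.61874389648438), 12.484817504882812)
```

View pics/w4b.png

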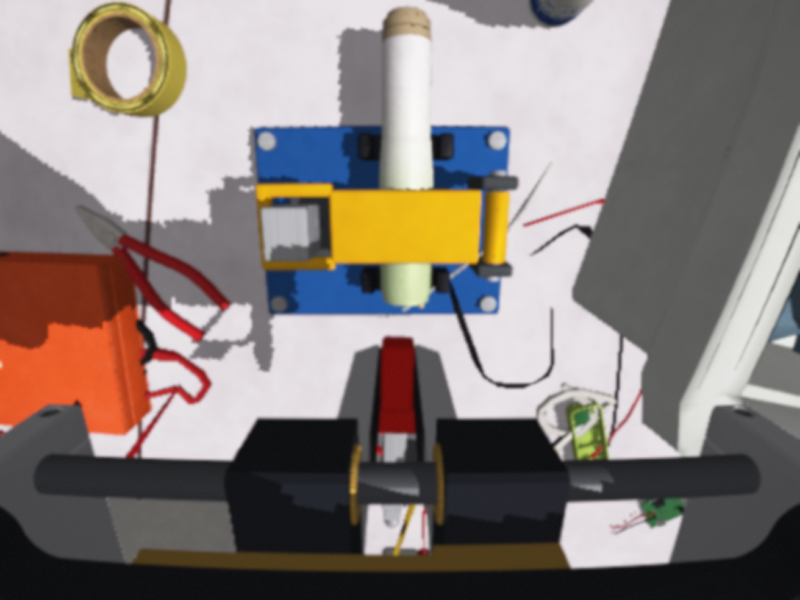

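Call:
send_rows([
  [-20,25,0,0,0,0,0.05],
  [-25,30,0,0,0,0,0.05],
  [-25,30,0,0,0,0,0.05],
  [-13,18,0,0,0,0,0.05],
  [0,0,-10,0,0,0,0.05],
  [0,0,-10,0,0,0,0.05],
  [0,0,0,0,0,0,0.05],
  [0,0,0,0,0,0,0.05],
])

```text
clock: 8.18
eef_pos: [0.4178, -0.1676, 0.1102]
ee_rot: [-1.968, -2.449, 0.0]
force: [-0.4, -0.5, -0.9]
finger_gap: 0.148
grip_force: 39.6
```

Run:
```python
from h import *
np.set_printoptions(precision=4,suppress=True)
s=arm.read_state();print(s["force"],s["wrist_torque"],s["eef_pos"])
q=R.from_rotvec(s["ee_rot"]).as_matrix();print("yaw",np.degrees(np.arctan2(q[1,1],q[0,1])))
iw=arm.camera_info("wrist");wi=arm.camera("wrist");cv2.imwrite("pics/w5.png",wi);print(iw["xyz"])
si=arm.camera("scene");cv2.imwrite("pics/s5.png",si);i=arm.camera_info("scene")
for c in("scene","wrist"):
  for n in("lug_face","pin","pin_grip","ring_tab"):
    r=arm.mark_of(c,n);print(c,n,[(np.round(q["uv"],1),round(q["score"],2)) for q in r[:1]])
f=lambda im,x,y,w,h,k:cv2.resize(im[y:y+h,x:x+w],None,fx=k,fy=k,interpolation=cv2.INTER_CUBIC)
cv2.imwrite("pics/c5.png",np.hstack([f(cv2.imread("pics/w4.png"),155,110,65,75,6),f(si,265,150,65,75,6)]))
```

```text
[-0.4464 -0.5214 -0.8994] [ 0.0671 -0.0859 -0.0391] [ 0.4178 -0.1676  0.1102]
yaw 12.428529605039559
[ 0.4016 -0.0888  0.2902]
scene lug_face [(array([286.8, 181.9]), 0.78)]
scene pin [(array([288.3, 168.5]), 0.5)]
scene pin_grip [(array([283., 175.]), 0.5)]
scene ring_tab []
wrist lug_face [(array([253. , 266.7]), 0.78)]
wrist pin [(array([257.1, 271.7]), 0.71)]
wrist pin_grip [(array([256.4, 240.8]), 0.95)]
wrist ring_tab []
```

View pics/c5.png

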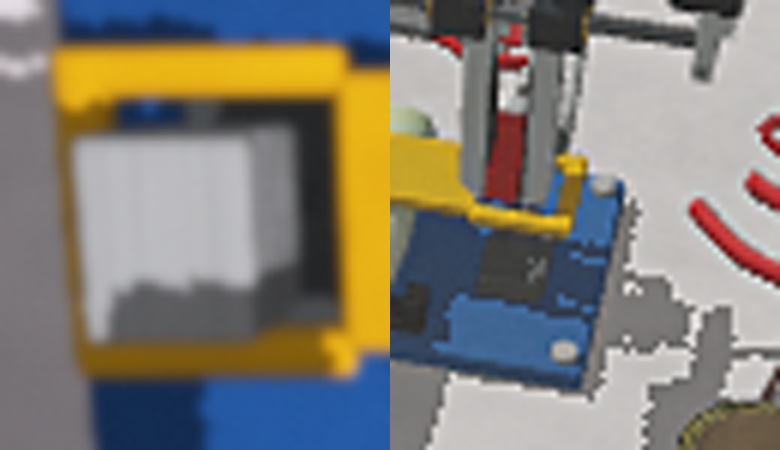

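The left crop shows the lug top with corners near (72,138), (250,138), (258,338) and (88,342). The scene crop on the right shows the lug hidden behind the fingers.

```bash
cat > l.py <<'E'
from h import *
np.set_printoptions(precision=4,suppress=True)
Y=12.47
ex=np.array([np.sin(np.radians(Y)),-np.cos(np.radians(Y)),0]);ey=np.array([-ex[1],ex[0],0])
E
python3 - <<'E'
from l import *
i=arm.camera_info("wrist")
# rebuild camera info of w4: same orientation up to small change, position from log
i=dict(i);i["xyz"]=np.array([0.4847,-0.1918,0.3114])
C=(np.array([(72,138),(250,138),(258,338),(88,342)])+.5)/6-.5+[155,110]
L=np.array([(0,-12),(0,12),(28,12),(28,-12)])/1000
f=lambda p:(project(i,p[:3]+L[:,:1]*ex+L[:,1:]*ey)-C).ravel()
r=least_squares(f,[.43,-.216,.095]);print(r.x,r.fun.reshape(-1,2))
for z in(.088,.095,.102):
    f2=lambda p:(project(i,np.r_[p,z]+L[:,:1]*ex+L[:,1:]*ey)-C).ravel();q=least_squares(f2,[.43,-.216]);print(z,q.x,np.abs(q.fun).max())
# grip end check, w4: TCP
t=np.array([.5013,-.2708,.1315])
for z in(.023,):
    P=onz(i,(254.6,217.6),t[2]+z);print("grip end rel TCP (x,y)",(P-t)@ex*1e3,(P-t)@ey*1e3)
E
```

```text
[ 0.4295 -0.2157  0.0912] [[ 0.1165 -0.0046]
 [-0.398  -0.2339]
 [ 0.1018  0.412 ]
 [ 0.1913 -0.168 ]]
0.088 [ 0.4287 -0.2162] 0.5929962899335806
0.095 [ 0.4304 -0.2151] 0.7201114943519542
0.102 [ 0.432  -0.2139] 1.3210011184281143
grip end rel TCP (x,y) -19.898283371962417 1.4144743671714326
```

Call:
send_rows([
  [0,0,-8,0,0,0,0.05],
  [0,0,-8,0,0,0,0.05],
  [0,0,-2,0,0,0,0.05],
  [0,0,-1,0,0,0,0.05],
  [0,0,-1,0,0,0,0.05],
  [0,0,-1,0,0,0,0.05],
  [0,0,0,0,0,0,0.05],
  [0,0,0,0,0,0,0.05],
])

```text
clock: 9.68
eef_pos: [0.4177, -0.1672, 0.0895]
ee_rot: [1.967, 2.449, -0.0]
force: [0.2, -0.5, -1.9]
finger_gap: 0.148
grip_force: 39.6
```

Call:
send_rows([
  [0,0,-1,0,0,0,0.05],
  [0,0,-1,0,0,0,0.05],
  [0,0,-1,0,0,0,0.05],
  [0,0,0,0,0,0,0.05],
  [0,0,0,0,0,0,0.05],
])

```text
clock: 10.3
eef_pos: [0.4176, -0.1672, 0.0865]
ee_rot: [-1.967, -2.449, 0.0]
force: [-0.8, -0.3, -1.6]
finger_gap: 0.146
grip_force: 39.6
```

Call:
send_rows([
  [0,0,-1,0,0,0,0.05],
  [0,0,-1,0,0,0,0.05],
  [0,0,0,0,0,0,0.05],
])

```text
clock: 10.68
eef_pos: [0.4175, -0.1673, 0.0847]
ee_rot: [1.967, 2.449, -0.0]
force: [-4.0, 0.7, 4.2]
finger_gap: 0.145
grip_force: 40.0
```

Call:
send_rows([
  [0,0,0.5,0,0,0,0.05],
  [0,0,0,0,0,0,0.05],
])

```text
clock: 10.92
eef_pos: [0.4176, -0.1673, 0.085]
ee_rot: [1.967, 2.449, -0.0]
force: [-2.3, -0.9, 2.5]
finger_gap: 0.145
grip_force: 40.0
```

Run:
```python
from l import *
s=arm.read_state();print(s["clock"],s["force"],s["wrist_torque"],s["eef_pos"])
i=arm.camera_info("wrist");im=arm.camera("wrist");cv2.imwrite("pics/w6.png",im)
cv2.imwrite("pics/w6c.png",cv2.resize(im[190:290,190:320],None,fx=6,fy=6,interpolation=cv2.INTER_CUBIC))
```

```text
10.925 [-2.2601 -0.8649  2.4643] [-0.2872  0.2774 -0.1287] [ 0.4176 -0.1673  0.085 ]
```

View pics/w6c.png

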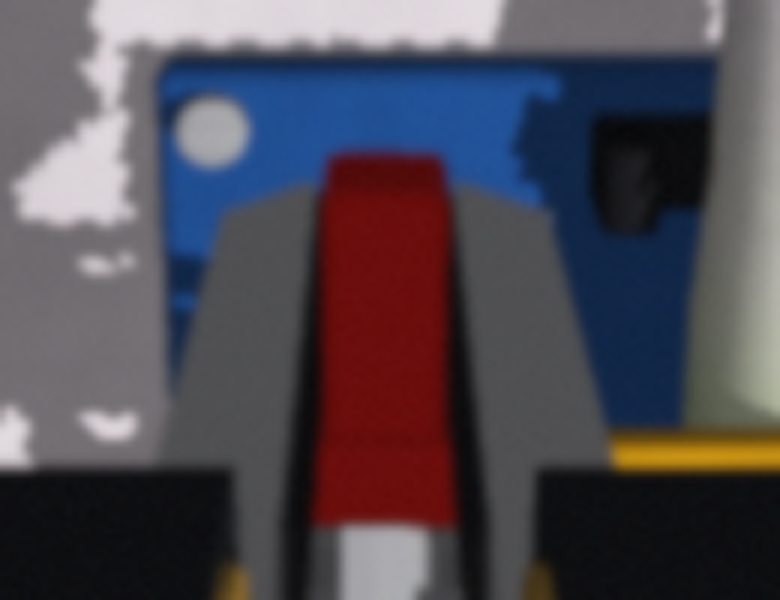

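The crop shows the grip held squarely between the fingers. Its rear top edge runs from (325,190) to (447,190), centred at about 386.

Run:
```python
from l import *
i=arm.camera_info("wrist");s=arm.read_state();t=s["eef_pos"]
for c,z in(((325,190),.023),((447,190),.023),((386,190),.023),((385,155),.007),((315,520),.023),((455,520),.023)):
    P=onz(i,(np.array(c)+.5)/6-.5+[190,190],t[2]+z);print(c,(P-t)@ex*1e3,(P-t)@ey*1e3)
for lug in([.4295,-.2157,0],[.4305,-.2150,0]):print("TCP in lug",(t-lug)@ex*1e3,(t-lug)@ey*1e3)
print(R.from_rotvec(s["ee_rot"]).as_matrix())
```

```text
(325, 190) -17.18174174484495 -5.2609874594068895
(447, 190) -17.188784600151333 7.6336587033943335
(386, 190) -17.18701149304454 1.1863987436149959
(385, 155) -15.077408643256659 1.0798590428138626
(315, 520) 23.050199488821647 -6.83310309142832
(455, 520) 23.039867676464375 9.03336851535564
TCP in lug -49.8213709290686 -1.1244202207481426
TCP in lug -49.353812885404885 -2.251979299380111
[[-0.2156  0.9765  0.0001]
 [ 0.9765  0.2156 -0.0002]
 [-0.0003  0.     -1.    ]]
```

Call:
send_rows([
  [0,0,4,0,0,0,0.05],
  [-10,-2.2,0,0,0,0,0.05],
  [-11.5,-2.5,0,0,0,0,0.05],
  [0,0,0,0,0,0,0.05],
  [0,0,-8,0,0,0,0.05],
  [0,0,-8,0,0,0,0.05],
  [0,0,0,0,0,0,0.05],
  [2,0.45,0,0,0,0,0.05],
  [1.5,0.3,0,0,0,0,0.05],
  [0,0,0,0,0,0,0.05],
])

```text
clock: 12.22
eef_pos: [0.3998, -0.1711, 0.0731]
ee_rot: [1.967, 2.449, 0.0]
force: [0.3, 0.0, -1.9]
finger_gap: 0.147
grip_force: 40.0
```

Call:
send_rows([
  [0.5,0.1,0,0,0,0,0.05],
  [0.5,0.1,0,0,0,0,0.05],
  [0,0,0,0,0,0,0.05],
])

```text
clock: 12.6
eef_pos: [0.4006, -0.1709, 0.073]
ee_rot: [1.967, 2.449, 0.0]
force: [1.0, -0.3, -1.3]
finger_gap: 0.145
grip_force: 40.0
```

Call:
send_rows([
  [0.5,0.1,0,0,0,0,0.05],
  [0.5,0.1,0,0,0,0,0.05],
  [0,0,0,0,0,0,0.05],
])

```text
clock: 12.98
eef_pos: [0.4017, -0.1707, 0.0729]
ee_rot: [1.967, 2.449, -0.0]
force: [-0.8, 0.2, -1.4]
finger_gap: 0.147
grip_force: 40.0
```

Call:
send_rows([
  [0.5,0.1,0,0,0,0,0.05],
  [0,0,0,0,0,0,0.05],
])

```text
clock: 13.22
eef_pos: [0.4022, -0.1706, 0.0729]
ee_rot: [1.967, 2.449, -0.0]
force: [0.3, -0.3, -1.9]
finger_gap: 0.144
grip_force: 40.0
```

Call:
send_rows([
  [0.5,0.1,0,0,0,0,0.05],
  [0,0,0,0,0,0,0.05],
])

```text
clock: 13.48
eef_pos: [0.4026, -0.1705, 0.0729]
ee_rot: [-1.967, -2.449, 0.0]
force: [-1.1, -0.2, -1.4]
finger_gap: 0.143
grip_force: 40.0
```

Call:
send_rows([
  [0.5,0.1,0,0,0,0,0.05],
  [0,0,0,0,0,0,0.05],
])

```text
clock: 13.72
eef_pos: [0.4029, -0.1704, 0.0728]
ee_rot: [-1.967, -2.449, 0.0]
force: [-4.3, -0.8, -1.1]
finger_gap: 0.148
grip_force: 40.0
```

Call:
send_rows([
  [0.5,0.1,0,0,0,0,0.05],
  [0,0,0,0,0,0,0.05],
])

```text
clock: 13.98
eef_pos: [0.4032, -0.1703, 0.0728]
ee_rot: [-1.967, -2.448, 0.001]
force: [-5.6, -2.2, -0.5]
finger_gap: 0.148
grip_force: 40.0
```

Run:
```python
from l import *
for k in range(3):
    s=arm.read_state();print(s["force"],s["wrist_torque"],s["eef_pos"],(s["eef_pos"]-[.4294,-.2153,0])@ey*1e3);arm.camera("wrist")
```

```text
[-5.5793 -2.1721 -0.51  ] [-0.2503  0.8948 -0.2724] [ 0.4032 -0.1703  0.0728] -15.837095387698646
[-5.1663 -0.219   0.2389] [-0.3105  0.8686 -0.3155] [ 0.4032 -0.1703  0.0728] -15.841852102719104
[-5.8526 -1.6164 -0.1434] [-0.2171  0.9122 -0.3013] [ 0.4032 -0.1703  0.0728] -15.84406740598832
```

Call:
send_rows([
  [-2,-0.4,0,0,0,0,0.05],
  [-3.4,15.9,0,0,0,0,0.05],
  [-3.5,16,0,0,0,0,0.05],
  [-3.5,15,0,0,0,0,0.05],
  [8,1.7,-5,0,0,0,0.05],
  [8,1.7,-5,0,0,0,0.05],
  [2.1,0.5,0,0,0,0,0.05],
  [0,0,0,0,0,0,0.05],
  [0,0,0,0,0,0,0.05],
])

```text
clock: 15.25
eef_pos: [0.4093, -0.1201, 0.063]
ee_rot: [-1.968, -2.449, 0.0]
force: [0.4, -1.1, -2.0]
finger_gap: 0.144
grip_force: 40.0
```

Run:
```python
from l import *
s=arm.read_state();print(s["force"],s["wrist_torque"],s["eef_pos"])
d=(s["eef_pos"]-np.array([.4193,-.1668,.0627]));print(d@ex*1e3,d@ey*1e3,d[2]*1e3)
i=arm.camera_info("wrist");im=arm.camera("wrist")
for n in("lug_face","pin","pin_grip"):print(n,[(q["uv"],q["score"]) for q in arm.mark_of("wrist",n)[:1]])
# yaw of the grip: red columns by row
off=np.array([200,195]);u=cv2.resize(im[195:290,200:310],None,fx=6,fy=6,interpolation=cv2.INTER_CUBIC).astype(int)
m=(u[...,2]>60)&(u[...,2]>2*u[...,1])&(u[...,2]>2*u[...,0])
for r in range(0,m.shape[0],36):
    c=np.flatnonzero(m[r])
    if len(c)>40:
        P=[onz(i,(np.array([k,r])+.5)/6-.5+off,s["eef_pos"][2]+.023)-s["eef_pos"] for k in(c[0],c[-1])]
        print(r,[np.round([p@ex*1e3,p@ey*1e3],2) for p in P])
```

```text
[ 0.4357 -1.0819 -2.0131] [ 0.0188 -0.1017 -0.002 ] [ 0.4093 -0.1201  0.063 ]
-47.771723341970265 0.29659052960835225 0.25532321819532466
lug_face [([252.8, 349.2], 0.57)]
pin [([256.0, 274.5], 0.59)]
pin_grip [([254.5, 240.8], 0.69)]
144 [array([-18.98,  -4.4 ]), array([-18.99,   6.55])]
180 [array([-14.89,  -5.82]), array([-14.9 ,   7.97])]
216 [array([-10.74,  -5.76]), array([-10.75,   7.7 ])]
252 [array([-6.53, -5.6 ]), array([-6.54,  7.65])]
288 [array([-2.25, -5.64]), array([-2.26,  7.7 ])]
324 [array([ 2.09, -5.58]), array([2.08, 7.64])]
360 [array([ 6.5 , -5.63]), array([6.49, 7.69])]
396 [array([10.98, -5.91]), array([10.98,  7.85])]
432 [array([15.54, -6.41]), array([15.54,  8.47])]
468 [array([20.18, -6.69]), array([20.17,  8.75])]
```

Call:
send_rows([
  [0.7,-5,-0.3,0,0,0,0.05],
  [1.1,-4.9,0,0,0,0,0.05],
  [0.4,-2,0,0,0,0,0.05],
  [0.4,-2,0,0,0,0,0.05],
  [0,0,0,0,0,0,0.05],
])

```text
clock: 16.08
eef_pos: [0.4119, -0.1339, 0.0626]
ee_rot: [-1.968, -2.449, 0.0]
force: [-0.1, -0.6, -1.1]
finger_gap: 0.145
grip_force: 40.0
```

Call:
send_rows([
  [0.2,-1,0,0,0,0,0.05],
  [0.2,-1,0,0,0,0,0.05],
  [0,0,0,0,0,0,0.05],
])

```text
clock: 16.45
eef_pos: [0.4123, -0.1358, 0.0627]
ee_rot: [1.967, 2.449, 0.0]
force: [0.8, -0.5, -2.0]
finger_gap: 0.144
grip_force: 40.0
```

Call:
send_rows([
  [0.2,-1,0,0,0,0,0.05],
  [0.2,-1,0,0,0,0,0.05],
  [0,0,0,0,0,0,0.05],
])

```text
clock: 16.82
eef_pos: [0.4127, -0.1379, 0.0626]
ee_rot: [-1.967, -2.449, -0.0]
force: [0.4, -0.1, -2.3]
finger_gap: 0.142
grip_force: 40.0
```

Call:
send_rows([
  [0.2,-1,0,0,0,0,0.05],
  [0.2,-1,0,0,0,0,0.05],
  [0,0,0,0,0,0,0.05],
])

```text
clock: 17.2
eef_pos: [0.4132, -0.1399, 0.0626]
ee_rot: [-1.968, -2.449, 0.0]
force: [-0.6, 0.5, -1.4]
finger_gap: 0.144
grip_force: 40.0
```

Call:
send_rows([
  [0.2,-1,0,0,0,0,0.05],
  [0.2,-1,0,0,0,0,0.05],
  [0,0,0,0,0,0,0.05],
])

```text
clock: 17.58
eef_pos: [0.4136, -0.1419, 0.0626]
ee_rot: [1.968, 2.449, 0.0]
force: [0.0, -0.5, -0.8]
finger_gap: 0.146
grip_force: 40.0
```

Call:
send_rows([
  [0.2,-1,0,0,0,0,0.05],
  [0.2,-1,0,0,0,0,0.05],
  [0,0,0,0,0,0,0.05],
])

```text
clock: 17.95
eef_pos: [0.4139, -0.1439, 0.0626]
ee_rot: [-1.967, -2.449, 0.0]
force: [-0.8, -0.3, -1.4]
finger_gap: 0.146
grip_force: 40.0
```

Call:
send_rows([
  [0.2,-1,0,0,0,0,0.05],
  [0.2,-1,0,0,0,0,0.05],
  [0,0,0,0,0,0,0.05],
])

```text
clock: 18.32
eef_pos: [0.4143, -0.1459, 0.0626]
ee_rot: [1.968, 2.449, -0.0]
force: [-0.3, -0.0, -1.5]
finger_gap: 0.144
grip_force: 40.0
```

Call:
send_rows([
  [0.2,-1,0,0,0,0,0.05],
  [0.2,-1,0,0,0,0,0.05],
  [0.3,-1,0,0,0,0,0.05],
  [0,0,0,0,0,0,0.05],
])

```text
clock: 18.82
eef_pos: [0.415, -0.1489, 0.0626]
ee_rot: [-1.968, -2.449, 0.0]
force: [-0.3, -0.4, -2.1]
finger_gap: 0.145
grip_force: 40.0
```

Call:
send_rows([
  [0.2,-1,0,0,0,0,0.05],
  [0.2,-1,0,0,0,0,0.05],
  [0.3,-1,0,0,0,0,0.05],
  [0,0,0,0,0,0,0.05],
])

```text
clock: 19.32
eef_pos: [0.4158, -0.1519, 0.0626]
ee_rot: [1.967, 2.449, 0.0]
force: [0.2, 1.1, -1.4]
finger_gap: 0.142
grip_force: 40.0
```

Call:
send_rows([
  [0.2,-1,0,0,0,0,0.05],
  [0.2,-1,0,0,0,0,0.05],
  [0.3,-1,0,0,0,0,0.05],
  [0,0,0,0,0,0,0.05],
])

```text
clock: 19.82
eef_pos: [0.4165, -0.1549, 0.0627]
ee_rot: [1.967, 2.449, -0.0]
force: [0.1, -0.0, -1.3]
finger_gap: 0.148
grip_force: 40.0
```

Call:
send_rows([
  [0.2,-1,0,0,0,0,0.05],
  [0.2,-1,0,0,0,0,0.05],
  [0.3,-1,0,0,0,0,0.05],
  [0,0,0,0,0,0,0.05],
])

```text
clock: 20.32
eef_pos: [0.4171, -0.1579, 0.0627]
ee_rot: [1.967, 2.449, -0.0]
force: [-0.9, -1.3, -2.6]
finger_gap: 0.145
grip_force: 40.0
```

Call:
send_rows([
  [0.4,-2,0,0,0,0,0.05],
  [0.5,-2,0,0,0,0,0.05],
  [0.4,-2,0,0,0,0,0.05],
  [0,0,0,0,0,0,0.05],
])

```text
clock: 20.82
eef_pos: [0.4184, -0.1639, 0.0626]
ee_rot: [-1.968, -2.449, 0.0]
force: [-1.1, 0.4, -1.7]
finger_gap: 0.143
grip_force: 40.0
```

Call:
send_rows([
  [0.5,-2,0,0,0,0,0.05],
  [0.4,-2,0,0,0,0,0.05],
  [0.4,-2,0,0,0,0,0.05],
  [0,0,0,0,0,0,0.05],
])

```text
clock: 21.32
eef_pos: [0.4197, -0.1699, 0.0626]
ee_rot: [1.968, 2.449, 0.0]
force: [0.1, 0.5, -1.5]
finger_gap: 0.148
grip_force: 40.0
```

Call:
send_rows([
  [0.4,-2,0,0,0,0,0.05],
  [0.5,-2,0,0,0,0,0.05],
  [0.4,-2,0,0,0,0,0.05],
  [0,0,0,0,0,0,0.05],
])

```text
clock: 21.82
eef_pos: [0.4211, -0.176, 0.0626]
ee_rot: [1.968, 2.449, -0.0]
force: [-0.1, -0.2, -0.4]
finger_gap: 0.149
grip_force: 40.0
```

Call:
send_rows([
  [0.4,-2,0,0,0,0,0.05],
  [0.4,-2,0,0,0,0,0.05],
  [0.4,-2,0,0,0,0,0.05],
  [0,0,0,0,0,0,0.05],
])

```text
clock: 22.32
eef_pos: [0.4222, -0.182, 0.0626]
ee_rot: [1.968, 2.449, 0.0]
force: [0.0, 0.4, -1.2]
finger_gap: 0.145
grip_force: 40.0
```

Call:
send_rows([
  [0.2,-1,0,0,0,0,0.05],
  [0.2,-1,0,0,0,0,0.05],
  [0.3,-1,0,0,0,0,0.05],
  [0,0,0,0,0,0,0.05],
])

```text
clock: 22.82
eef_pos: [0.4229, -0.1849, 0.0626]
ee_rot: [-1.967, -2.449, -0.0]
force: [-1.1, -0.5, -1.6]
finger_gap: 0.144
grip_force: 40.0
```

Call:
send_rows([
  [0.2,-1,0,0,0,0,0.05],
  [0.2,-1,0,0,0,0,0.05],
  [0,0,0,0,0,0,0.05],
])

```text
clock: 23.2
eef_pos: [0.4233, -0.1869, 0.0626]
ee_rot: [1.968, 2.449, 0.0]
force: [-1.0, -0.7, -1.9]
finger_gap: 0.146
grip_force: 40.0
```

Call:
send_rows([
  [0.2,-1,0,0,0,0,0.05],
  [0,0,0,0,0,0,0.05],
])

```text
clock: 23.45
eef_pos: [0.4235, -0.1879, 0.0627]
ee_rot: [-1.967, -2.449, 0.0]
force: [-0.3, -0.2, -0.9]
finger_gap: 0.146
grip_force: 40.0
```

Call:
send_rows([
  [0.2,-1,0,0,0,0,0.05],
  [0,0,0,0,0,0,0.05],
])

```text
clock: 23.7
eef_pos: [0.4237, -0.1889, 0.0627]
ee_rot: [1.967, 2.449, -0.0]
force: [-0.5, -0.3, -0.8]
finger_gap: 0.141
grip_force: 40.0
```

Call:
send_rows([
  [0.2,-0.8,0,0,0,0,0.05],
  [0,0,0,0,0,0,0.05],
])

```text
clock: 23.95
eef_pos: [0.424, -0.1897, 0.0626]
ee_rot: [1.967, 2.449, -0.0]
force: [0.4, -0.0, -1.1]
finger_gap: 0.145
grip_force: 40.0
```

Call:
send_rows([
  [0.2,-0.8,0,0,0,0,0.05],
  [0,0,0,0,0,0,0.05],
])

```text
clock: 24.2
eef_pos: [0.4241, -0.1905, 0.0627]
ee_rot: [1.967, 2.449, -0.0]
force: [-0.1, -0.3, -1.7]
finger_gap: 0.145
grip_force: 40.0
```

Call:
send_rows([
  [0.1,-0.6,0,0,0,0,0.05],
  [0,0,0,0,0,0,0.05],
])

```text
clock: 24.45
eef_pos: [0.4242, -0.191, 0.0626]
ee_rot: [-1.967, -2.449, -0.0]
force: [-0.1, 0.6, -0.8]
finger_gap: 0.147
grip_force: 40.0
```

Call:
send_rows([
  [0.1,-0.6,0,0,0,0,0.05],
  [0,0,0,0,0,0,0.05],
])

```text
clock: 24.7
eef_pos: [0.4243, -0.1914, 0.0626]
ee_rot: [-1.967, -2.449, -0.0]
force: [0.6, 3.1, 0.2]
finger_gap: 0.144
grip_force: 40.0
```

Call:
send_rows([
  [0.1,-0.6,0,0,0,0,0.05],
  [0,0,0,0,0,0,0.05],
  [0,0,0,0,0,0,0.05],
])

```text
clock: 25.08
eef_pos: [0.4243, -0.1915, 0.0626]
ee_rot: [-1.966, -2.448, -0.001]
force: [-0.9, 8.1, 2.3]
finger_gap: 0.144
grip_force: 40.0
```

Run:
```python
from l import *
s=arm.read_state();print(s["force"],s["wrist_torque"],s["eef_pos"])
i=arm.camera_info("wrist");im=arm.camera("wrist");cv2.imwrite("pics/w8.png",im)
for c in("wrist","top","scene"):
    if c!="wrist":arm.camera(c)
    for n in("lug_face","pin","ring_tab"):print(c,n,[(q["uv"],q["score"]) for q in arm.mark_of(c,n)[:1]])
```

```text
[-0.9418  8.1235  2.3256] [1.4339 0.1057 0.0533] [ 0.4243 -0.1915  0.0626]
wrist lug_face [([251.9, 271.9], 0.95)]
wrist pin [([255.1, 273.7], 0.98)]
wrist ring_tab []
top lug_face [([270.5, 218.3], 0.62)]
top pin []
top ring_tab []
scene lug_face [([286.1, 184.3], 0.92)]
scene pin [([288.5, 178.4], 0.45)]
scene ring_tab []
```

Call:
send_rows([
  [0,0,0,0,0,0,0.4],
  [0,0,0,0,0,0,0.4],
  [0,0,0,0,0,0,0.4],
  [0,0,0,0,0,0,0.4],
  [0,0,10,0,0,0,0.4],
  [0,0,30,0,0,0,0.4],
  [0,0,40,0,0,0,0.4],
  [-10,45,40,0,0,0,0],
  [-10,45,0,0,0,0,0],
  [0,0,0,0,0,0,0],
])

```text
clock: 26.92
eef_pos: [0.4042, -0.1005, 0.1839]
ee_rot: [1.963, 2.451, 0.001]
force: [0.9, -0.2, 0.1]
finger_gap: 0.116
grip_force: 0.0
```

Run:
```python
from l import *
s=arm.read_state();print(s["clock"],s["force"],s["eef_pos"],s["finger_gap"])
I={};M={}
for c in("wrist","top","scene"):
    I[c]=arm.camera_info(c);cv2.imwrite(f"pics/n_{c}.png",arm.camera(c))
    for n in("lug_face","pin","pin_grip","ring_tab"):
        q=arm.mark_of(c,n)[:1]
        if q:M[n,c]=q[0]["uv"];print(c,n,q[0]["uv"],round(q[0]["score"],2))
lug=np.array([.4296,-.2155,.0774])
for n in("lug_face","pin","pin_grip","ring_tab"):
    o=[(I[c],np.array(M[n,c])) for c in I if (n,c) in M]
    if len(o)>1:
        p,r=tri(o);d=p-lug;print(n,p,r,"jig:",d@ex*1e3,d@ey*1e3,d[2]*1e3)
for e in(54,51,48):
    P=lug+ex*(-6+77*np.cos(np.radians(e)))/1e3+np.array([0,0,77*np.sin(np.radians(e))/1e3])
    print(e,[(c,project(I[c],P)[0]) for c in I])
```

```text
26.925 [ 0.933  -0.1838  0.0521] [ 0.4042 -0.1005  0.1839] 0.11550832258451255
wrist lug_face [251.7, 283.2] 0.73
wrist pin [256.5, 285.2] 0.91
wrist ring_tab [254.2, 351.4] 0.82
top lug_face [267.7, 215.4] 0.71
top pin [267.1, 218.2] 0.6
top pin_grip [263.7, 218.5] 0.55
top ring_tab [284.5, 212.8] 0.67
scene lug_face [286.4, 181.9] 0.58
scene pin [287.5, 177.2] 0.51
scene pin_grip [281.6, 185.6] 0.76
scene ring_tab [291.0, 151.6] 0.65
lug_face [ 0.4308 -0.2101  0.0741] [array([ 2.6, -5.5]), array([1.7, 3. ]), array([-2.1, -2.3])] jig: -4.969455742291261 2.3765147305482106 -3.270653538316848
pin [ 0.4282 -0.2055  0.0912] [array([-3.4, -2.9]), array([0.9, 0.9]), array([-2.6, -1.2])] jig: -10.024057969149965 0.7887320057506034 13.801832789321415
pin_grip [ 0.4313 -0.1938  0.0661] [array([0. , 0.1]), array([-0.1, -0. ])] jig: -20.81730471346298 6.314296851526963 -11.344415948512514
ring_tab [ 0.4385 -0.2521  0.1408] [array([-1.3, -4.5]), array([0.7, 1.3]), array([-1.9, -1.7])] jig: 37.606292873824586 0.7730613679064124 63.39647772237603
54 [('wrist', array([252.2069, 347.2562])), ('top', array([285.8565, 214.285 ])), ('scene', array([289.5127, 149.8696]))]
51 [('wrist', array([252.212 , 347.6689])), ('top', array([286.9154, 214.0608])), ('scene', array([289.6658, 149.8978]))]
48 [('wrist', array([252.2176, 347.8614])), ('top', array([287.9194, 213.8524])), ('scene', array([289.8057, 150.0056]))]
```

Call:
send_rows([
  [8,-38,0,0,0,0,0],
  [9,-39,0,0,0,0,0],
  [9,-39,0,0,0,0,0],
  [8,-38,0,0,0,0,0],
  [0,0,-10,0,0,0,0],
  [0,0,-10,0,0,0,0],
  [0,0,-5,0,0,0,0],
  [0,0,0,0,0,0,0],
])

```text
clock: 28.68
eef_pos: [0.4384, -0.2555, 0.1575]
ee_rot: [-1.966, -2.45, 0.0]
force: [0.8, 0.8, -1.4]
finger_gap: 0.007
grip_force: 0.0
```

Run:
```python
from l import *
s=arm.read_state();d=s["eef_pos"]-[.4296,-.2155,.0774];print(s["clock"],s["force"],s["eef_pos"],s["finger_gap"],d@ex*1e3,d@ey*1e3,d[2]*1e3)
for q in np.arange(0,1.06,.1):
    e=np.radians(54)-q;print(round(q,2),"tip",-6+88*np.cos(e),88*np.sin(e))
```

```text
28.675 [ 0.7814  0.7597 -1.409 ] [ 0.4384 -0.2555  0.1575] 0.006742337320504252 40.99534892834062 -0.07277465707578508 80.0540795754785
0.0 tip 45.725102201737634 71.19349550499538
0.1 tip 52.57418203945482 65.67393088896695
0.2 tip 58.83800801228411 59.49817406441127
0.3 tip 64.45399404165057 52.72793115208547
0.4 tip 69.36602705154695 45.43084818122477
0.5 tip 73.52502763184059 37.67983519277906
0.6 tip 76.889440423516 29.552337746384637
0.7 tip 79.4256493260858 21.129563109932427
0.8 tip 81.10831337855468 12.495668863390724
0.9 tip 81.92061995792515 3.7369220240849828
1.0 tip 81.85445276536905 -5.059162904823227
```

Call:
send_rows([
  [0.2,-1,-7,0,0,0,0],
  [1.4,-6.3,-5.5,0,0,0,0],
  [1.4,-6.3,-6.5,0,0,0,0],
  [1.2,-5.4,-6.5,0,0,0,0],
  [0,0,0,0,0,0,0],
])

```text
clock: 29.3
eef_pos: [0.4425, -0.2756, 0.1315]
ee_rot: [-1.967, -2.448, 0.0]
force: [0.8, 0.7, 0.5]
finger_gap: 0.006
grip_force: 0.2
```

Call:
send_rows([
  [1.1,-4.8,-7.5,0,0,0,0],
  [0.9,-4,-7.8,0,0,0,0],
  [0,0,0,0,0,0,0],
])

```text
clock: 29.68
eef_pos: [0.4444, -0.2841, 0.1161]
ee_rot: [-1.967, -2.448, 0.0]
force: [0.2, 0.7, -0.0]
finger_gap: 0.003
grip_force: 0.2
```

Run:
```python
from l import *
s=arm.read_state();d=s["eef_pos"]-[.4296,-.2155,.0774];print(s["clock"],s["force"],s["wrist_torque"],s["eef_pos"],d@ex*1e3,d@ey*1e3,d[2]*1e3)
for c in("top","scene"):
    arm.camera(c);print([(q["uv"],q["score"]) for q in arm.mark_of(c,"ring_tab")[:1]])
```

```text
29.675 [ 0.1541  0.6868 -0.0353] [-0.0247 -0.134   0.0104] [ 0.4444 -0.2841  0.1161] 70.17193579997159 -0.3534670406351517 38.68993642199258
[]
[([291.3, 154.7], 0.66)]
```

Run:
```python
from l import *
i=arm.camera_info("scene");lug=np.array([.4296,-.2155,.0774])
for q in(0,.2,.4,.5,.6):
    e=np.radians(54)-q;P=lug+ex*(-6+77*np.cos(e))/1e3+np.array([0,0,77*np.sin(e)/1e3]);print(q,project(i,P)[0])
im=arm.camera("scene");arm.camera("wrist")
print([(q["extent"],q["score"]) for c in("scene","wrist") for q in arm.search_frame(c,"ring_tab")[:2]])
```

```text
0 [289.5127 149.8696]
0.2 [290.0253 150.4027]
0.4 [290.3357 152.0446]
0.5 [290.4133 153.2513]
0.6 [290.4391 154.6954]
[([277.4, 152.7, 24.3, 26.3], 0.69), ([231.4, 236.8, 29.3, 23.4], 0.65), ([224.0, 126.8, 62.0, 92.4], 0.89), ([222.7, 77.6, 62.6, 144.1], 0.21)]
```

Call:
send_rows([
  [0.7,-3.3,-8,0,0,0,0],
  [0.5,-2.4,-8.4,0,0,0,0],
  [0.4,-1.6,-8.4,0,0,0,0],
  [0,0,0,0,0,0,0],
])

```text
clock: 30.58
eef_pos: [0.4459, -0.2912, 0.0911]
ee_rot: [-1.967, -2.448, 0.0]
force: [0.0, 0.4, 0.9]
finger_gap: 0.006
grip_force: 0.3
```

Call:
send_rows([
  [0.2,-0.9,-3,0,0,0,0],
  [0,0,-3,0,0,0,0],
  [0,0,0,0,0,0,0],
])

```text
clock: 30.95
eef_pos: [0.4464, -0.2922, 0.0859]
ee_rot: [-1.967, -2.449, 0.0]
force: [0.5, -0.8, 0.2]
finger_gap: 0.006
grip_force: 0.3
```

Call:
send_rows([
  [0,0,-1,0,0,0,0],
  [0,0,-1,0,0,0,0],
  [0,0,0,0,0,0,0],
])

```text
clock: 31.32
eef_pos: [0.4465, -0.2923, 0.084]
ee_rot: [1.967, 2.449, -0.0]
force: [0.0, -0.0, 0.4]
finger_gap: 0.006
grip_force: 0.4
```

Call:
send_rows([
  [0,0,-1,0,0,0,0],
  [0,0,-1,0,0,0,0],
  [0,0,0,0,0,0,0],
])

```text
clock: 31.7
eef_pos: [0.4464, -0.2923, 0.082]
ee_rot: [1.967, 2.449, -0.0]
force: [-1.1, -1.1, 2.0]
finger_gap: 0.003
grip_force: 0.8
```

Call:
send_rows([
  [0,0,-1,0,0,0,0],
  [0,0,0,0,0,0,0],
])

```text
clock: 31.95
eef_pos: [0.4464, -0.2923, 0.081]
ee_rot: [1.967, 2.449, -0.0]
force: [-0.3, -0.7, 0.6]
finger_gap: 0.005
grip_force: 0.8
```

Call:
send_rows([
  [0,0,-1,0,0,0,0],
  [0,0,0,0,0,0,0],
])

```text
clock: 32.2
eef_pos: [0.4464, -0.2922, 0.08]
ee_rot: [-1.967, -2.449, 0.0]
force: [0.6, -1.4, 2.1]
finger_gap: 0.004
grip_force: 0.9
```

Call:
send_rows([
  [0,0,-0.7,0,0,0,0],
  [0,0,0,0,0,0,0],
])

```text
clock: 32.45
eef_pos: [0.4465, -0.2923, 0.0794]
ee_rot: [1.967, 2.449, -0.0]
force: [0.4, -1.5, 3.7]
finger_gap: 0.002
grip_force: 1.7
```

Force is building. I'll continue in small steps.

Call:
send_rows([
  [0,0,-0.6,0,0,0,0],
  [0,0,0,0,0,0,0],
])

```text
clock: 32.7
eef_pos: [0.4465, -0.2923, 0.0788]
ee_rot: [1.967, 2.449, -0.0]
force: [0.8, -2.4, 3.0]
finger_gap: 0.004
grip_force: 1.8
```

Call:
send_rows([
  [0,0,-0.6,0,0,0,0],
  [0,0,0,0,0,0,0],
])

```text
clock: 32.95
eef_pos: [0.4465, -0.2923, 0.0782]
ee_rot: [1.967, 2.449, -0.0]
force: [0.7, -2.8, 3.4]
finger_gap: 0.003
grip_force: 1.7
```

Call:
send_rows([
  [0,0,-0.6,0,0,0,0],
  [0,0,0,0,0,0,0],
])

```text
clock: 33.2
eef_pos: [0.4465, -0.2923, 0.0776]
ee_rot: [1.967, 2.449, -0.0]
force: [0.5, -3.0, 4.6]
finger_gap: 0.007
grip_force: 2.2
```

Call:
send_rows([
  [0,0,-0.6,0,0,0,0],
  [0,0,0,0,0,0,0],
])

```text
clock: 33.45
eef_pos: [0.4465, -0.2923, 0.077]
ee_rot: [1.967, 2.449, -0.0]
force: [0.5, -3.5, 5.8]
finger_gap: 0.008
grip_force: 2.2
```

Call:
send_rows([
  [0,0,-0.6,0,0,0,0],
  [0,0,0,0,0,0,0],
])

```text
clock: 33.7
eef_pos: [0.4464, -0.2922, 0.0763]
ee_rot: [1.967, 2.449, -0.0]
force: [1.2, -3.6, 3.5]
finger_gap: 0.005
grip_force: 2.1
```

Call:
send_rows([
  [0,0,-0.6,0,0,0,0],
  [0,0,0,0,0,0,0],
])

```text
clock: 33.95
eef_pos: [0.4462, -0.2919, 0.0754]
ee_rot: [-1.967, -2.448, -0.0]
force: [0.6, -1.6, 2.1]
finger_gap: 0.005
grip_force: 0.9
```

Call:
send_rows([
  [0,0,-0.6,0,0,0,0],
  [0,0,0,0,0,0,0],
])

```text
clock: 34.2
eef_pos: [0.4462, -0.2919, 0.0748]
ee_rot: [-1.967, -2.449, -0.0]
force: [0.2, -0.4, 0.1]
finger_gap: 0.0
grip_force: 0.7
```

Call:
send_rows([
  [0,0,-1,0,0,0,0],
  [0,0,0,0,0,0,0],
])

```text
clock: 34.45
eef_pos: [0.4463, -0.2919, 0.0739]
ee_rot: [-1.967, -2.449, -0.0]
force: [-0.3, 0.4, 0.6]
finger_gap: 0.005
grip_force: 0.4
```

Call:
send_rows([
  [0,0,-1,0,0,0,0],
  [0,0,0,0,0,0,0],
])

```text
clock: 34.7
eef_pos: [0.4463, -0.2921, 0.073]
ee_rot: [-1.967, -2.449, 0.0]
force: [-0.2, 0.3, 0.8]
finger_gap: 0.005
grip_force: 0.3
```

Call:
send_rows([
  [0,0,10,0,0,0,0],
  [0,0,30,0,0,0,0],
  [0,0,50,0,0,0,0],
  [0,0,40,0,0,0,0],
  [-10,45,0,0,0,0,0],
  [-10,45,0,0,0,0,0],
  [-10,45,0,0,0,0,0],
  [-10,45,0,0,0,0,0],
  [-5,20,0,0,0,0,0],
  [0,0,0,0,0,0,0],
])

```text
clock: 35.95
eef_pos: [0.4014, -0.0915, 0.204]
ee_rot: [1.964, 2.45, 0.001]
force: [-0.2, 0.6, -0.2]
finger_gap: 0.003
grip_force: 0.0
```

Run:
```python
from l import *
s=arm.read_state();print(s["clock"],s["force"],s["eef_pos"])
lug=np.array([.4296,-.2155,.0774]);I={c:arm.camera_info(c) for c in("wrist","top","scene")};pix={}
for c in I:
    cv2.imwrite(f"pics/e_{c}.png",arm.camera(c))
    for n in("lug_face","pin","pin_grip","ring_tab","glue_bottle","screwdriver","screw_dish"):
        q=arm.mark_of(c,n)[:1]
        if q:print(c,n,np.round(q[0]["uv"],1),round(q[0]["score"],2)); pix[n,c]=np.array(q[0]["uv"])
o=[(I[c],pix["ring_tab",c]) for c in I if("ring_tab",c) in pix]
if len(o)>1:
    p,r=tri(o);d=p-lug;print(p,r,d@ex*1e3,d@ey*1e3,d[2]*1e3)
for qv in(0,.5,.8,1.0):
    e=np.radians(54)-qv;P=lug+ex*(-6+77*np.cos(e))/1e3+np.array([0,0,77*np.sin(e)/1e3]);print(qv,[(c,project(I[c],P)[0]) for c in I])
```

```text
35.95 [-0.1564  0.6073 -0.1879] [ 0.4014 -0.0915  0.204 ]
wrist ring_tab [255.  320.9] 0.46
wrist glue_bottle [365.3 169.7] 0.89
wrist screwdriver [333.8  43.6] 0.65
top lug_face [270.5 215.8] 0.63
top pin [271.1 219.9] 0.73
top pin_grip [263.8 217.4] 0.78
top ring_tab [294.6 215.4] 0.43
top glue_bottle [215.7 179.5] 0.52
top screwdriver [167.1 212.1] 0.55
scene lug_face [284.8 182.5] 0.84
scene pin [287.5 177.2] 0.72
scene pin_grip [280.2 184.2] 0.54
scene ring_tab [289.9 162.7] 0.64
scene glue_bottle [215.2 222.5] 0.74
scene screwdriver [215.3 281.4] 0.8
scene screw_dish [247.5 250.1] 0.97
[ 0.4431 -0.2827  0.0752] [array([-2.8, -1. ]), array([-0.4, -1.8]), array([ 0.5, -0.3])] 68.57556863278664 -1.3041208556934674 -2.1553828148061087
0 [('wrist', array([253.048 , 339.4392])), ('top', array([285.8565, 214.285 ])), ('scene', array([289.5127, 149.8696]))]
0.5 [('wrist', array([253.0527, 336.2578])), ('top', array([293.4801, 212.836 ])), ('scene', array([290.4133, 153.2513]))]
0.8 [('wrist', array([253.0683, 327.6836])), ('top', array([295.0618, 212.7563])), ('scene', array([290.3379, 158.2267]))]
1.0 [('wrist', array([253.0825, 320.0865])), ('top', array([294.8129, 213.0279])), ('scene', array([290.0411, 162.489 ]))]
```

The ring reads closed at about 1.0, the pin is seated, and the bystanders haven't moved. I'm handing it in.

```bash
python3 -c "
from rig import arm
print(arm.job_done())"
```

```text
the job is handed in; nothing more can be done
None
```

The pin is through the lug with its flange flush, the ring is snapped behind the nose and stayed there after I let go, and the job was handed in at about 36 s; it returned no verdict.

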